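# Snap the screw jar's lid shut

## Robot

A 6-joint arm with a two-finger parallel gripper is mounted at the origin on the work surface. World frame = base frame: x ahead of the robot, y to its left, z up, the work surface at z = 0. Lengths are in m, angles in rad, forces in N, time in s.
With the tool pointing down it reaches from about 0.35 to 0.8 m from the base axis. Payload 7.3 kg.
Tool frame: the origin (TCP) lies at the very end of the fingers, on their centre line; the grasp point (between the pads) lies 19 mm behind it; z points along the fingers, y is the direction in which the jaws open and shut (so a half turn about z gives the same grasp; the last joint's range is limited). The gripper opens to 85 mm and grips with 20 to 120 N. Pads are 22 mm wide; open, the fingers measure 114 mm over their backs; the gripper's body (76 mm by 85 mm) begins 54 mm behind the grasp point. The pads swing forward as they close: fully open they stand 13 mm farther back than shut.
Start: joints at [-1.436, 0.342, 1.524, -0, 1.275, -0.146], TCP at [0.146, -0.504, 0.231] pointing down, gripper open.
Joint ranges: [-2.53, 2.53], [-0.77, 2.02], [0.04, 2.7], [-1, 4.14], [0.28, 2.66], [-3.11, 3.11]. Speed limits (rad/s): [2.57, 2.57, 3.14, 3.14, 3.14, 3.14].

## Interface

Orientations are given as [roll, pitch, yaw] about the fixed x, y, z axes, in that order (R = Rz(yaw) Ry(pitch) Rx(roll)).
In Python, from workcell import r gives the robot as it stands. Calls block until the motion is done:
- r.reach(position, orientation): joint-space move of the TCP to a pose.
- r.move_linear(position, vel=0.15, ori=None, guard=None): straight line of the TCP; ori=None keeps the orientation; vel is the mean speed in m/s. With guard (N) it stops when the force on the tool has changed by that much, and returns True; else False.
- r.move_j(angles): joint-space move.
- r.set_gripper(opening, force=None): finger opening in m; force is the grip in N (None keeps the last); returns when the fingers have stopped.
- r.dwell(seconds).
- r.solve_ik(position, orientation): joint angles nearest the present ones, or None.
- r.read_state(): the state.
- r.read_camera(name): name is "side" or "top" or "wrist"; returns a dict with "image" (480x640x3 uint8, red, green, blue), "z_map" (480x640 float32, m along the optical axis (not along the pixel's ray), 0 where there is no reading), "vertical_fov" (degrees; the focal length in pixels is half the picture's height over the tangent of half this angle, whatever the lens; pixels are square), "cx", "cy" (the principal point, pixels), "R" (3x3) and "t" (3): a world point X has camera coordinates R X + t; the wrist camera has in their place "hand_eye" (4x4, takes a point from camera to tool coordinates, whose origin is the TCP and whose axes are the flange's). Camera axes: x right, y down, z forward; pixel columns grow to the right and rows downward; lengths in m; the calibration is good to about 2 mm. A picture is of the moment at which its call begins: read the wrist's pose just before it.
A pose or a line that the arm cannot do raises r.Unreachable and nothing moves.
- r.sign_off(): hands the job in, once; it reports no verdict.
The state is a dict: "clock": time; "qpos": joint angles; "qvel": joint speeds; "joint_efforts": joint torques, N m; "position": TCP position; "tool_rot": TCP orientation; "wrist_force": force on the tool from outside, world axes, zero at the start; "wrist_torque": the same for the moment, N m; "width": finger opening in m.
Only numpy, scipy, OpenCV 4.12 (cv2) and the standard library are available. Lean on these libraries where they do the work, as an engineer would, in place of code of your own. Each camera call takes 0.05 s, during which the arm holds its last target. There are 200 camera calls.

## Task

The lid of the wide, squat screw jar has been set on, but its three snap tabs are still standing up. Press every one of the three down until it is fully home, down on the lid, leaving the jar standing upright where it is.

Things in the scene. Friction and masses are not known exactly. Their poses are not given: they have to be found in the camera images.
- jar: Wide glass jar of screws, loose, 116 mm across, 80 mm tall, 0.5 to 1 kg, with a black lid 124 mm across, its top 92 mm above the jar's underside, and three steel snap tabs 120 degrees apart around the lid's rim. Origin: centre of the underside; z up. (The narrower, 127 mm tall jar, 80 mm across, has its tabs down already: not part of the job.)
- tab_1 (a point): Top centre of a steel snap tab on the wide jar's lid, 52 mm from the jar's axis along the jar's +x axis. Plate 32 (radial) x 28 x 5 mm, x axis radially outward, z up. As found it stands 8 to 10 mm above its stop (top 105 to 107 mm above the jar's underside). Slides straight down against about 3 N of friction, stays where it is left, and is home at its stop (top at 97 mm), resting on the lid.
- tab_2 (a point): Top centre of a steel snap tab on the wide jar's lid, 52 mm from the jar's axis at +120 degrees (about z) from its +x axis. Plate 32 (radial) x 28 x 5 mm, x axis radially outward, z up. As found it stands 8 to 10 mm above its stop (top 105 to 107 mm above the jar's underside). Slides straight down against about 3 N of friction, stays where it is left, and is home at its stop (top at 97 mm), resting on the lid.
- tab_3 (a point): Top centre of a steel snap tab on the wide jar's lid, 52 mm from the jar's axis at -120 degrees (about z) from its +x axis. Plate 32 (radial) x 28 x 5 mm, x axis radially outward, z up. As found it stands 8 to 10 mm above its stop (top 105 to 107 mm above the jar's underside). Slides straight down against about 3 N of friction, stays where it is left, and is home at its stop (top at 97 mm), resting on the lid.
There are look-alikes about, which are no part of the job. Leave any blue, turquoise or yellow look-alike of the jar alone.

How it is judged:
By the outcome, as a careful person would: the job done as asked, in the order asked, and still so for the second after the job is handed in, with the robot touching nothing.
It also fails if it takes over 35 s, if anything falls off the work surface, if the arm or the gripper's body presses on something with over 40 N, if the wrist force passes 120 N, or if a joint passes its speed limit or range.

## Working session

There is one attempt and no reset: what is moved stays moved. The work goes in short steps, each a Python script; the robot and the scene stay as the last script left them, time stands still between calls to the robot, and variables do not carry over. Pictures are saved under pics/ and viewed, about 8 in all and at most 12, crops included, and the job is handed in when it is done.

```bash
mkdir -p pics
cat > h.py <<'E'
import numpy as np, cv2
from workcell import r
def cam(n):
    s=r.read_state(); c=r.read_camera(n)
    f=240/np.tan(np.radians(c["vertical_fov"])/2)
    c["f"]=f; c["s"]=s
    if n!="wrist":
        c["Rw"]=c["R"].T; c["o"]=-c["R"].T@c["t"]
    return c
def cloud(c):
    v,u=np.mgrid[0:480,0:640]; z=c["z_map"]
    P=np.stack([(u-c["cx"])/c["f"]*z,(v-c["cy"])/c["f"]*z,z],-1)
    return P@c["Rw"].T+c["o"]
def save(n,im): cv2.imwrite("pics/"+n,im[...,::-1])
E
python3 - <<'E'
from h import *
for n in("top","side"):
    c=cam(n); save(n+".png",c["image"]); np.savez(n,**{k:c[k] for k in("image","z_map","Rw","o","f","cx","cy")}); print(n,c["o"],c["Rw"][:,2],c["f"],c["cx"],c["cy"])
s=r.read_state();print(s)
E
```

```text
top [ 0.37796678 -0.06097018  1.16903446] [ 0.0240175  -0.0176213  -0.99955623] 621.6113700033945 316.47381843533003 238.80336450424312
side [ 0.3436201  -0.75911944  0.57721225] [ 0.10662412  0.82393104 -0.5565689 ] 445.4246604104435 315.9245585926754 243.6065875198649
{'clock': 0.1, 'qpos': array([-1.43597729e+00,  3.42699720e-01,  1.52489689e+00, -1.24845428e-05,
        1.27541177e+00, -1.45979071e-01]), 'qvel': array([-0.00077322, -0.00458563, -0.00339188,  0.00078906, -0.00038224,
       -0.0011369 ]), 'joint_efforts': array([ 1.36682003e-03, -4.34448659e+01, -2.46489966e+01, -1.33325070e-04,
        4.66357917e-03,  1.00881752e-05]), 'position': array([ 0.14547017, -0.50407982,  0.23067982]), 'tool_rot': array([-3.14019025e+00, -1.94121795e-04,  2.80801612e-01]), 'wrist_force': array([-0.19521335, -0.03537288,  0.62274156]), 'wrist_torque': array([0.01480223, 0.00661358, 0.05846447]), 'width': 0.0855233524364081}
```

View pics/top.png

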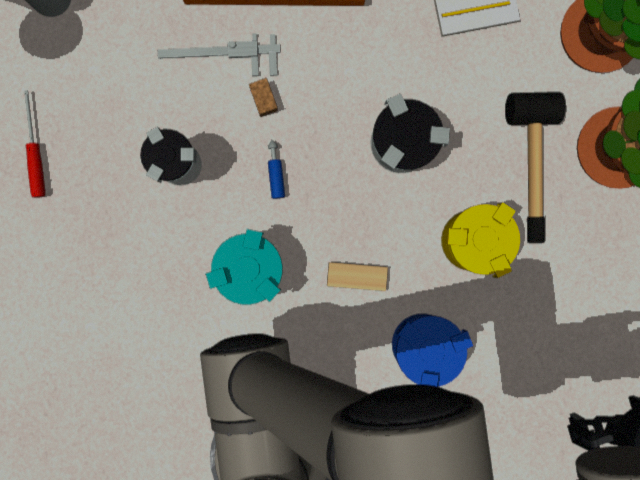

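View pics/side.png

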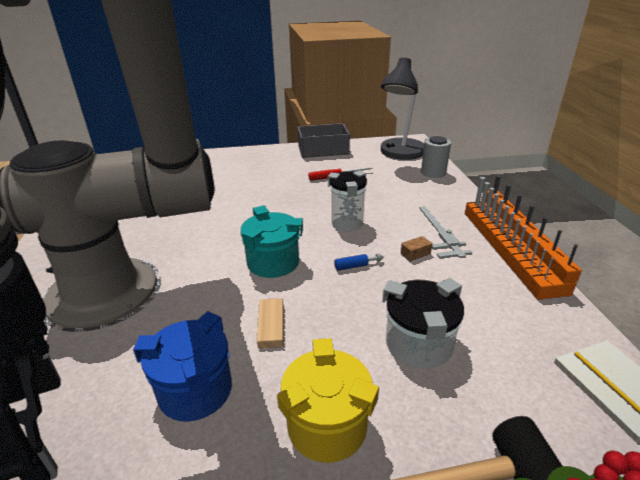

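The candidates in the top view are:
- Wide jar with a black lid at (408,134), also seen at side (425,318). This is my choice.
- Narrow black-lidded jar at (167,155), whose tabs are already down.
- Turquoise (247,268), yellow (483,239) and blue (431,350) look-alikes, which are excluded.

The chosen jar's tabs are at about (397,105), (440,135) and (391,156).

```bash
cat > meas.py <<'E'
from h import *
d=np.load("top.npz"); c={k:d[k] for k in d.files}
P=cloud(c); im=c["image"].astype(int); box=np.zeros((480,640),bool); box[75:190,350:470]=1
lid=box&(im.max(2)<45)&(P[...,2]>.07)
def ray(u,v,z):
    D=c["Rw"]@np.array([(u-c["cx"])/c["f"],(v-c["cy"])/c["f"],1]); return c["o"]+D*(z-c["o"][2])/D[2]
print("lid z",np.median(P[lid][:,2]))
cnt=max(cv2.findContours(lid.astype(np.uint8),0,2)[0],key=cv2.contourArea)
tab=box&(im.min(2)>90)&(im.max(2)-im.min(2)<25)&(P[...,2]>.098)
n,L,S,C=cv2.connectedComponentsWithStats(tab.astype(np.uint8))
T=[]
for i in range(1,n):
    if S[i,4]>60:
        z=np.median(P[L==i][:,2]); p=ray(*C[i],.106); T.append(p); print(C[i],S[i,4],"z",z,p)
T=np.array(T)
if len(T)==3:
    A=np.c_[2*T[:,:2],np.ones(3)]; s=np.linalg.solve(A,(T[:,:2]**2).sum(1)); o=s[:2]; print("centre",o,"rad",np.sqrt(s[2]+o@o), np.degrees(np.arctan2(*(T[:,:2]-o).T[::-1])))
(u,v),rr=cv2.minEnclosingCircle(cnt); print("lid circle",u,v,rr,ray(u,v,.092))
save("crop.png",cv2.resize(c["image"][80:185,350:470],None,fx=5,fy=5))
E
python3 meas.py
```

```text
lid z 0.09237506165837073
[396.87162162 104.18581081] 296 z 0.10641175278637116 [ 0.63601232 -0.21777352  0.106     ]
[439.80612245 134.6122449 ] 294 z 0.10644242838185702 [ 0.58376321 -0.2919284   0.106     ]
[392.19520548 156.40410959] 292 z 0.10658861968746358 [ 0.54564367 -0.20964202  0.106     ]
centre [ 0.58848295 -0.23976925] rad 0.052372256731234704 [ 24.83383405 -95.17045466 144.88274143]
lid circle 407.8603515625 134.14236450195312 35.19725036621094 [ 0.58697495 -0.23902131  0.092     ]
```

View pics/crop.png

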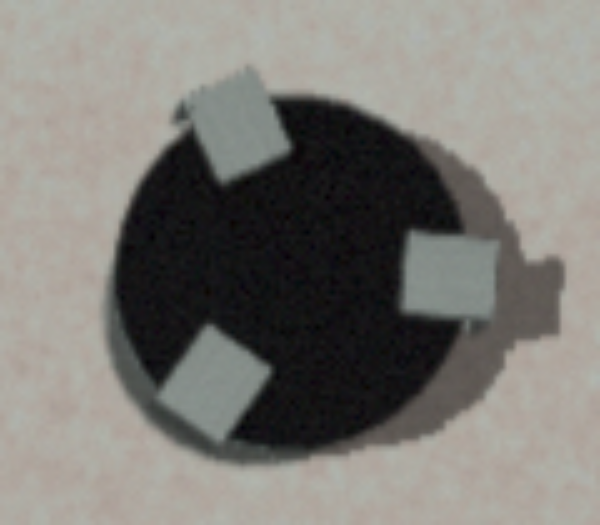

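The crop shows the wide black lid with its three grey tabs up. The top-view fit gives a radius of 52.4 mm and 120° spacing. I'll close the fingers and press the first tab slightly inboard.

```bash
cat > press.py <<'E'
from h import *
import sys
O=np.array([.5885,-.2398]); ANG=np.radians([24.8,-95.2,144.8])
def press(i,rad=.046,guard=15):
    a=ANG[i]; p=O+rad*np.array([np.cos(a),np.sin(a)])
    best=None
    for y in(a,a+np.pi,a-np.pi):
        q=r.solve_ik([*p,.13],[np.pi,0,y])
        if q is not None:
            k=np.abs(np.array(q)-r.read_state()["qpos"]).max()
            if best is None or k<best[0]: best=(k,y)
    y=best[1]; r.reach([*p,.13],[np.pi,0,y])
    f0=r.read_state()["wrist_force"]
    r.move_linear([*p,.112],vel=.06)
    g=r.move_linear([*p,.093],vel=.02,guard=guard)
    s=r.read_state(); print(i,"guard",g,"pos",s["position"].round(4),"dF",(s["wrist_force"]-f0).round(1),"want",p.round(4))
    r.move_linear([*p,.13],vel=.12); print("t",r.read_state()["clock"])
E
python3 - <<'E'
from press import *
r.set_gripper(0)
press(1)
c=cam("top"); save("t2.png",c["image"][75:190,330:490])
E
```

```text
1 guard True pos [ 0.5846 -0.2858  0.0971] dF [-2.1  0.8  4.1] want [ 0.5843 -0.2856]
t 4.3083
```

```bash
python3 - <<'E'
from press import *
press(0); press(2)
r.reach([.42,-.42,.25],[np.pi,0,0]) 
for n in("top","side"):
    c=cam(n); save(n+"3.png",c["image"]); np.savez(n,**{k:c[k] for k in("image","z_map","Rw","o","f","cx","cy")})
E
sed -i 's/>.098)/>.0935)/; s/,.106)/,.097)/; s/crop.png/crop2.png/' meas.py; python3 meas.py
```

```text
0 guard True pos [ 0.6307 -0.2206  0.0971] dF [-1.8  0.8  3.6] want [ 0.6303 -0.2205]
t 7.075
2 guard True pos [ 0.5512 -0.2134  0.0971] dF [-0.3  0.5  7. ] want [ 0.5509 -0.2133]
t 9.6417
lid z 0.09231578864582857
[396.08510638 105.61702128] 282 z 0.09720174266090176 [ 0.63568639 -0.21772868  0.097     ]
[438.52650177 135.79151943] 283 z 0.09696778592449973 [ 0.58343383 -0.29164621  0.097     ]
[391.40510949 157.26642336] 274 z 0.0971667063246926 [ 0.5455553  -0.20952625  0.097     ]
centre [ 0.58825478 -0.23962663] rad 0.052242491521525256 [ 24.78154601 -95.29480229 144.81862632]
lid circle 407.84234619140625 134.31712341308594 35.1557502746582 [ 0.58666848 -0.23898944  0.092     ]
```

View pics/side3.png

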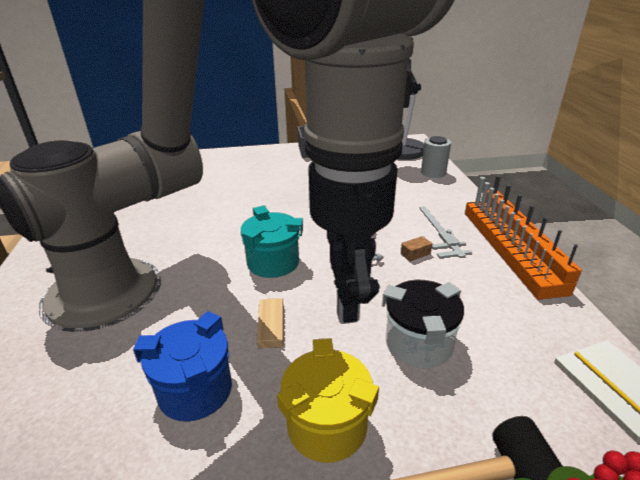

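View pics/top3.png

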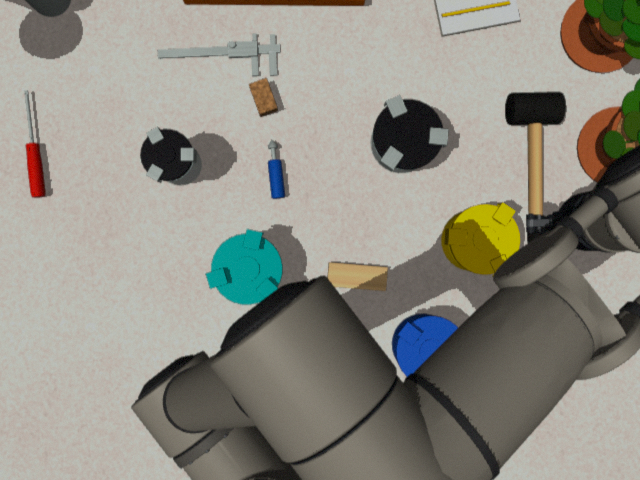

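The side view shows all three tabs flush on the lid around (425,310), with the jar upright. The top view shows the jar unmoved at (408,134) and the gripper clear of it.

```bash
python3 -c "
from h import *
print(r.read_state()['clock'], r.sign_off())"
```

```text
the job is handed in; nothing more can be done
10.8 None
```

All three snap tabs on the wide black-lidded jar are pressed fully home, and I handed the job in at 10.8 s. I pressed each one with closed fingers, slightly inboard of its centre so the jar would not tip.

- **Tabs home:** every press stopped on the 15 N force guard at the same height, 97.1 mm. Top-camera depth afterwards read 97.2, 97.0 and 97.2 mm, against 97 mm for home and about 106.5 mm before.
- **Jar:** its measured centre moved by about 0.3 mm, which is within measuring error. It stands upright with the robot clear of it.
- **Other objects:** I didn't touch the look-alikes or the narrow jar. No check failed or disagreed.

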